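Put the mixed-up spares back on their own sample stands

ROBOT

A 6-joint arm with a two-finger parallel gripper is mounted at the origin on a cart in front of the work surface, level with it; the furniture and walls round the work are solid. World frame = base frame: x ahead of the robot, y to its left, z up, the work surface at z = 0. Lengths are in m, angles in rad, forces in N, time in s.
With the tool pointing down it reaches from about 0.35 to 0.775 m from the base axis. Payload 5.5 kg.
Tool frame: the origin (TCP) lies between the finger pads; the fingertips stand 19 mm ahead of it and the grasp point (between the pads) is the TCP (env.tcp_to_tips is the distance from the TCP to the fingertips, in m); z points along the fingers, y is the direction in which the jaws open and shut (so a half turn about z gives the same grasp; the last joint's range is limited). The gripper opens to 85 mm and grips with 20 to 120 N. Pads are 22 mm wide; open, the fingers measure 114 mm over their backs; the gripper's body (76 mm by 85 mm) begins 54 mm behind the grasp point. The pads swing forward as they close: fully open they stand 13 mm farther back than shut.
Start: joints at [0.972, 0.313, 0.046, 1.304, 0, 1.431], TCP at [0.255, 0.516, 0.25] pointing down, gripper open.
Joint ranges: [-2.76, 2.76], [-0.86, 1.69], [-1.03, 1.26], [-2.2, 2.34], [-1.47, 1.5], [-3.14, 3.14]. Speed limits (rad/s): [2.57, 2.57, 3.14, 3.14, 3.14, 3.14].

INTERFACE

Orientations are given as a unit quaternion [w, x, y, z].
In Python, from workcell import env, eyes, job gives the robot as it stands. The module is installed in compiled form; this text tells all that it offers.
- The arm moves only by the tool move_arm, never from a script. Its argument "commands" is a list of rows, each a list of 3 entries, a list of its own where there are three numbers: the shift along the world's x, y, z as a fraction of full scale, then the turn, a rotation vector about the world's x, y, z as a fraction of full scale, then the gripper command: -1 is shut, 1 is fully open, values between are in proportion. In form: [[[x, y, z], [wx, wy, wz], gripper], ...]. A call has 1 to 5 rows; each row shifts and turns the commanded pose from where the row before left it; what a row does not reach is not made up. Full scale, the value 1, is 0.04 m for a shift and 8 degrees for a turn. A row lasts 1/10 s, in which the tool goes at most 50 mm and 8.59 degrees, less where a joint would pass 70% of its speed; a pose out of reach is approached as far as the arm can. A call with a number of a shift or a turn outside -1 to 1 is refused whole. A call with a gripper value outside its range is refused whole. The fingers move at their own pace and stop on an object; "newtons" is the grip in N (left out, the last holds). Time passes only in rows, so rows that do not move let the fingers close. It gives the time, the measured TCP pose, the force and the opening at its end, in the units of the state.
- env.get_state(): the state, without advancing time (a new reading comes with each control period).
- eyes.read_camera(name): name is "scene" or "top"; returns a dict with "frame" (384x512x3 uint8, red, green, blue), "mtx" (3x3 intrinsics, pixels), "k1" (the pictures are not rectified: a ray, as slopes to the right and down, at radius r is drawn at 1 + k1 r^2 times it, then the intrinsics apply), "camera_from_world" (4x4, takes a point from world to camera coordinates). Camera axes: x right, y down, z forward; pixel columns grow to the right and rows downward; lengths in m; the calibration is good to about 2 mm. A picture is of the moment at which its call begins. There is no depth.
- job.hand_in(): hands the job in, once; it reports no verdict.
The state is a dict: "clock": time; "joint_pos": joint angles; "qvel": joint speeds; "tau": joint torques, N m; "tcp_pos": TCP position; "orientation": TCP orientation; "wrist_force": force on the tool from outside, world axes, zero at the start; "ft_torque": the same for the moment, N m; "finger_gap": finger opening in m.
Only numpy, scipy, OpenCV 4.12 (cv2) and the standard library are available. Lean on these libraries where they do the work, as an engineer would, in place of code of your own. Each camera call takes 0.05 s, during which the arm holds its last target.

TASK

The four loose spares are standing on each other's parts stands. Each stand has a fixed sample at its far half: put every spare upright onto the middle of the round black mark of the stand whose sample is the same kind of part, using the bare plywood board to park a part while you swap. Leave them all standing there at rest, let go of.

Things in the scene. Friction and masses are not known exactly. Their poses are not given: they have to be found in the camera images.
- bearing: The loose ball bearing: a steel ball bearing lying flat, 52 mm across and 15 mm high; its middle is closed to the fingers, grip it across the outside. Origin at the centre of its underside, z up. It starts in the bay of a wrong stand.
- tin: The loose grease tin: a small round grease tin with a cream body and dark red lid, 59 mm across and 37 mm high, upright. Origin at the centre of its underside, z up. It starts in the bay of a wrong stand.
- carton: The loose bulb carton: a small orange bulb carton standing upright, 42 x 42 mm and 62 mm high; its sides are along its x and y. Origin at the centre of its underside, z up. It starts in the bay of a wrong stand.
- plug: The loose spark plug: a steel and white spark plug standing upright on its hexagon, 62 mm high; the lowest 20 mm are a hexagon 18 x 20 mm, above it a body about 16 mm thick. Origin at the centre of its underside, z up. It starts in the bay of a wrong stand.
- stand_bearing: Fixed grey steel plate 154 x 84 mm (x, y); on its far half a fixed sample ball bearing lying flat, 15 mm high. Near half: the bay, floor 4 mm over the work surface, with a black disc mark 68 mm wide. Origin on the work surface under the mark's centre, z up; +x points to the sample, centred 75 mm away. Bay runs 46 mm to -x and 39 mm to +x, up to an 8 mm high rib; open at +y and -y. Far end turned up 18 mm.
- stand_tin: Fixed grey steel plate 154 x 84 mm (x, y); on its far half a fixed sample grease tin, 37 mm high. Near half: the bay, floor 4 mm over the work surface, with a black disc mark 68 mm wide. Origin on the work surface under the mark's centre, z up; +x points to the sample, centred 75 mm away. Bay runs 46 mm to -x and 39 mm to +x, up to an 8 mm high rib; open at +y and -y. Far end turned up 18 mm.
- stand_carton: Fixed grey steel plate 154 x 84 mm (x, y); on its far half a fixed sample orange bulb carton laid on its side, 42 mm high. Near half: the bay, floor 4 mm over the work surface, with a black disc mark 68 mm wide. Origin on the work surface under the mark's centre, z up; +x points to the sample, centred 75 mm away. Bay runs 46 mm to -x and 39 mm to +x, up to an 8 mm high rib; open at +y and -y. Far end turned up 18 mm.
- stand_plug: Fixed grey steel plate 154 x 84 mm (x, y); on its far half a fixed sample spark plug laid on its side, 20 mm high. Near half: the bay, floor 4 mm over the work surface, with a black disc mark 68 mm wide. Origin on the work surface under the mark's centre, z up; +x points to the sample, centred 75 mm away. Bay runs 46 mm to -x and 39 mm to +x, up to an 8 mm high rib; open at +y and -y. Far end turned up 18 mm.
- board: A bare fixed plywood board, 110 x 110 mm and 6 mm thick, empty at the start: a free spot to put something down for the time being. Origin at the centre of its underside (on the work surface), z up.
Things that resemble listed ones, but are neither listed nor needed, are in the scene too. What is meant by the tin is not blue, and is the larger of those in its own colour.

How it is judged:
At the end, for the whole second after the job is handed in: Bearing, tin, carton and plug each stand on the bay floor of the stand with their own sample: centre within 15 mm of the mark's centre, upright within 0.15 rad, underside 1 to 7 mm over the work surface (floor: 4 mm), at rest (under 20 mm/s), untouched by the fingers (horizontal distance between bearing and stand_bearing below 0.015 m and z of bearing in the frame of stand_bearing between 0.001 and 0.007 m and angle between each of bearing, tin, carton, plug's own z axis and vertical below 0.15 rad and linear speed of each of bearing, tin, carton, plug below 0.02 m/s and contact force between each of bearing, tin, carton, plug and the fingers below 0.05 N and horizontal distance between tin and stand_tin below 0.015 m and z of tin in the frame of stand_tin between 0.001 and 0.007 m and horizontal distance between carton and stand_carton below 0.015 m and z of carton in the frame of stand_carton between 0.001 and 0.007 m and horizontal distance between plug and stand_plug below 0.015 m and z of plug in the frame of stand_plug between 0.001 and 0.007 m).
It also fails if it takes over 128 s, if anything falls off the work surface, if the arm or the gripper's body presses on something with over 40 N, if the wrist force passes 120 N, or if a joint passes its speed limit or range.

## Working session

There is one attempt and no reset: what is moved stays moved. The work goes in short steps, Python scripts to look and compute and a tool call to move; the robot and the scene stay as the last step left them, time stands still between calls to the robot, and variables do not carry over. Pictures are saved under pics/ and viewed, and the job is handed in when it is done.

Besides the shell and the picture viewer there is one more tool, called after "Emit:" by a JSON object that holds its "method" and its "body", one argument or row to a line. move_arm: Moves the arm, as the interface text tells. Its arguments: {"type":"object","properties":{"commands":{"type":"array","items":{"type":"array"}},"newtons":{"type":"number"}},"required":["commands"]}

```bash
mkdir -p pics; ls
cat > h.py <<'E'
import numpy as np, cv2
from workcell import env, eyes, job
def cam(n):
    d=eyes.read_camera(n); return d
def save(d,fn,crop=None,scale=1):
    im=d['frame'][:,:,::-1]
    if crop: x0,y0,x1,y1=crop; im=im[y0:y1,x0:x1]
    if scale!=1: im=cv2.resize(im,None,fx=scale,fy=scale,interpolation=cv2.INTER_CUBIC)
    cv2.imwrite(fn,im)
def ray(d,u,v):
    M=np.array(d['mtx']);k=d['k1']
    xd=np.array([(u-M[0,2])/M[0,0],(v-M[1,2])/M[1,1]]);x=xd.copy()
    for _ in range(30): x=xd/(1+k*(x@x))
    T=np.array(d['camera_from_world']);R=T[:3,:3];t=T[:3,3]
    return -R.T@t, R.T@np.array([x[0],x[1],1])
def at(d,u,v,z):
    c,r=ray(d,u,v); s=(z-c[2])/r[2]; return (c+s*r)
def proj(d,p):
    M=np.array(d['mtx']);k=d['k1'];T=np.array(d['camera_from_world'])
    q=T[:3,:3]@np.array(p)+T[:3,3]; x=q[:2]/q[2]; x=x*(1+k*(x@x))
    return np.array([M[0,0]*x[0]+M[0,2],M[1,1]*x[1]+M[1,2]])
def tri(obs):
    A=np.zeros((3,3));b=np.zeros(3)
    for d,u,v in obs:
        c,r=ray(d,u,v); r=r/np.linalg.norm(r);P=np.eye(3)-np.outer(r,r);A+=P;b+=P@c
    return np.linalg.solve(A,b)
E
python3 - <<'E'
from h import *
import pickle
D={n:cam(n) for n in('scene','top')}
pickle.dump({n:dict(D[n]) for n in D},open('d0.pkl','wb'))
for n in D:
    save(D[n],f'pics/{n}0.png',scale=1.5); d=D[n]; print(n,d['mtx'],d['k1'],ray(d,256,192))
print(env.get_state(), env.tcp_to_tips)
E
```

```text
pics
scene [[408.20087283   0.         253.94780709]
 [  0.         408.20087283 194.48162176]
 [  0.           0.           1.        ]] -0.006501129041305809 (array([ 0.11694391, -0.66141334,  0.64942483]), array([ 0.39608028,  0.69375249, -0.60157305]))
top [[436.41316417   0.         253.48192585]
 [  0.         436.41316417 183.71194289]
 [  0.           0.           1.        ]] -0.07266447395745766 (array([0.35807556, 0.02792491, 1.20179521]), array([ 0.12940856, -0.00741215, -0.9917623 ]))
{'clock': 0.1, 'joint_pos': array([9.72399759e-01, 3.13925129e-01, 4.50669827e-02, 1.30361641e+00,
       3.87787513e-05, 1.43119796e+00]), 'qvel': array([ 2.16839952e-05, -2.95648853e-04,  4.13162739e-03,  1.16296014e-03,
        1.29244669e-03, -1.54520359e-03]), 'tau': array([ 2.41268805e-03, -4.81725240e+01,  2.99244833e+01,  1.26530809e-02,
       -1.46416801e-04,  3.24821394e-05]), 'tcp_pos': array([0.25439744, 0.5151691 , 0.24948766]), 'orientation': array([-3.20736127e-04,  2.27392345e-01,  9.73802864e-01, -7.75638755e-04]), 'wrist_force': array([0.22118502, 0.11773109, 0.41113301]), 'ft_torque': array([-0.02766998, -0.03803264, -0.01282471]), 'finger_gap': 0.08551118812108567} 0.019
```

View pics/scene0.png

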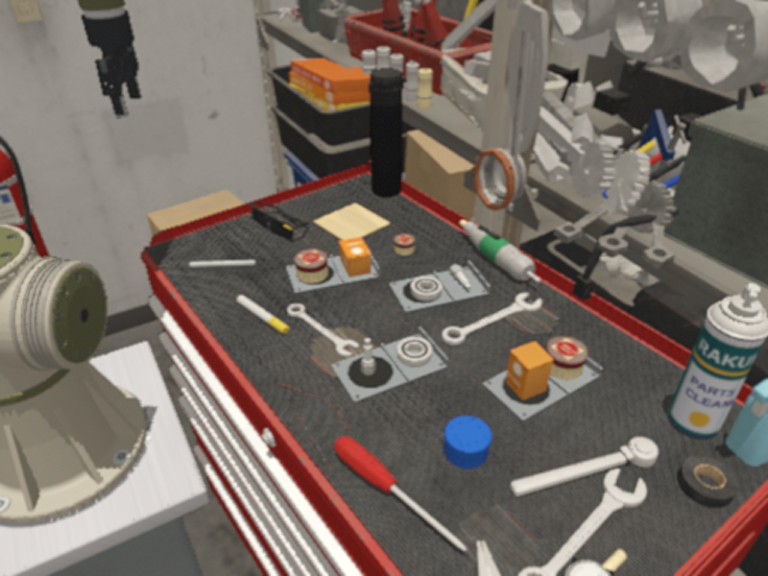

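View pics/top0.png

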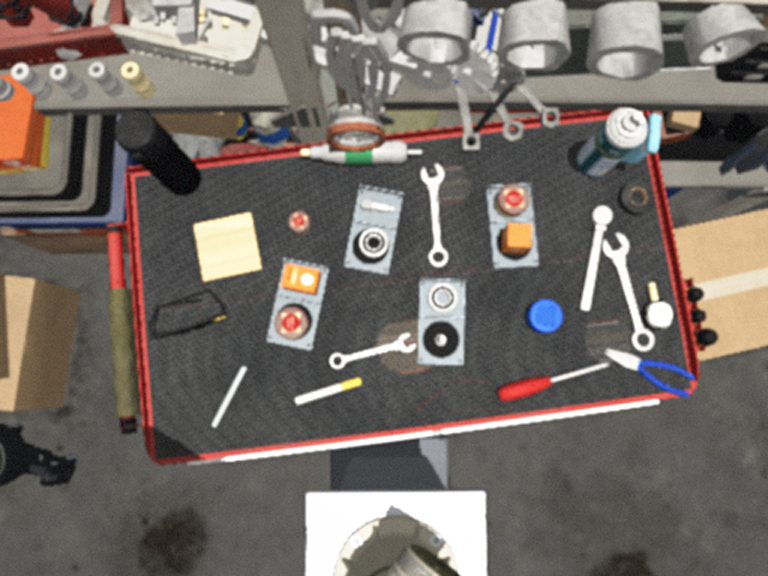

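Top view (768x576 picture): tin at (292,322) on the carton stand; bearing (373,242) on the plug stand; plug (441,340) on the bearing stand; carton (517,238) on the tin stand; the board at (227,247). Lookalikes for the tin are the small red-lidded one at (299,221), the blue one at (545,316) and the fixed sample at (512,198). For the carton, bearing and plug the lookalikes are the fixed samples at (300,278), (441,296) and (377,203). Next I'll check close crops.

Run:
```python
import pickle,cv2,numpy as np
D=pickle.load(open('d0.pkl','rb'))
def mk(n,boxes,fn,s):
    ims=[]
    for (x0,y0,x1,y1) in boxes:
        im=D[n]['frame'][y0:y1,x0:x1,::-1]
        im=cv2.resize(im,None,fx=s,fy=s,interpolation=cv2.INTER_CUBIC)
        for x in range((x0+9)//10*10,x1,10):
            cv2.line(im,((x-x0)*s,0),((x-x0)*s,5 if x%50 else 12),(0,255,255),1); cv2.putText(im,str(x),((x-x0)*s,16),0,.3,(0,255,0),1) if x%20==0 else 0
        for y in range((y0+9)//10*10,y1,10):
            cv2.line(im,(0,(y-y0)*s),(5,(y-y0)*s),(0,255,255),1);cv2.putText(im,str(y),(6,(y-y0)*s+4),0,.3,(0,255,0),1) if y%20==0 else 0
        ims.append(im)
    cv2.imwrite(fn,np.vstack([np.hstack(ims[:2]),np.hstack(ims[2:])]))
mk('top',[(170,165,230,240),(220,115,280,190),(265,175,325,250),(315,112,375,187)],'pics/topc.png',4)
mk('top',[(170,165,230,215),(220,115,280,165),(265,175,325,225),(315,112,375,162)],'pics/dummy.png',4)
mk('scene',[(180,150,260,200),(255,165,335,215),(215,210,305,265),(315,215,405,280)][:0] or [(180,145,270,200),(250,165,340,220),(215,215,305,270),(317,220,407,275)],'pics/scenec.png',4)
```

```text
(no output)
```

View pics/topc.png

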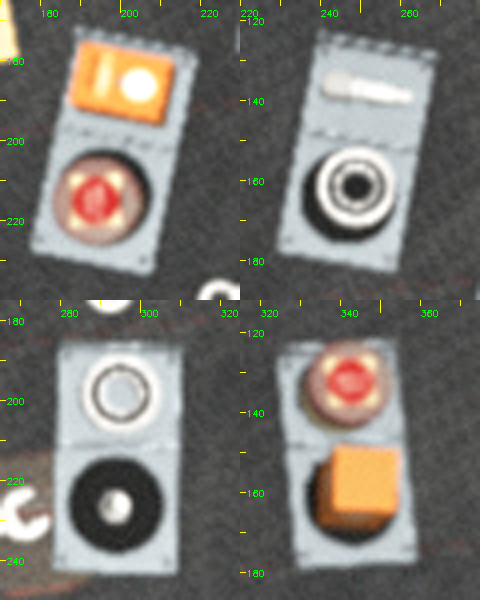

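View pics/scenec.png

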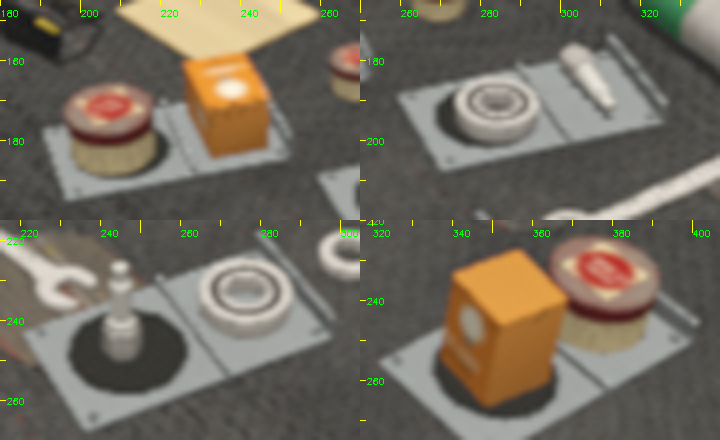

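```bash
cat > fit.py <<'E'
from h import *
import pickle
from scipy.optimize import least_squares
D=pickle.load(open('d0.pkl','rb'));T=D['top'];S=D['scene']
nl=(-46,42,4);nr=(-46,-42,4);fl=(108,42,18);fr=(108,-42,18)
obs={
'carton':[(T,177.5,227.5,nl),(T,208.2,233.2,nr),(T,219.2,180,fr),(T,189.5,172,fl),(S,191.2,177,nl),(S,197,194.5,nr),(S,252.5,184.2,fr)],
'plug':[(T,229.5,177.5,nl),(T,259,182.5,nr),(T,239.5,123,fl),(T,269.2,128.8,fr),(S,260,189.2,nl),(S,270.8,207.5,nr),(S,326.8,190.8,fr),(S,313,174.2,fl)],
'bearing':[(T,278.5,242.5,nl),(T,309.2,243.5,nr),(T,279.2,185.5,fl),(T,310.8,185.5,fr),(S,221.2,243.2,nl),(S,236.8,267.5,nr),(S,298,243,fr),(S,279.5,218,fl)],
'tin':[(T,329,178.8,nl),(T,359,177.5,nr),(T,324.5,122.5,fl),(T,353.2,121.5,fr),(S,322,255,nl),(S,401.8,246.2,fr)]}
def W(p,q):
    c,s=np.cos(p[2]),np.sin(p[2]);q=np.array(q)/1000
    return np.array([p[0]+c*q[0]-s*q[1],p[1]+s*q[0]+c*q[1],q[2]+p[3]])
if __name__=='__main__':
    st={}
    for k,o in obs.items():
        a=at(T,*o[0][1:3],.004)
        f=lambda p:np.concatenate([proj(d,W(p,q))-[u,v] for d,u,v,q in o])
        r=least_squares(f,[a[0]+.04,a[1]-.04,0,0],loss='soft_l1'); st[k]=r.x
        print(k,r.x.round(4),'res px',f(r.x).round(1))
    pickle.dump(st,open('st.pkl','wb'))
    for k,a,b in [('tin',(194.4,214.8),(207,172)),('bearing',(249,161.8),(284.2,190.5)),('plugtop',(293.8,226.2),(245.2,226.2)),
      ('carton',(346.2,157.2),(354.7,237)),('board',(151.5,164.5),(234,148))]:
        X=tri([(T,*a),(S,*b)]); print(k,X.round(4),'dpx',(proj(T,X)-a).round(1),(proj(S,X)-b).round(1))
    for q in [(338.2,149),(354.5,148.8),(354.8,165.8),(337.8,165.2)]: print('carton top',at(T,*q,.066).round(4))
    for q in [(340.8,234.5),(356.8,227.5),(369,239.2),(352,246.5)]: print('scene',at(S,*q,.066).round(4))
    for k in st:
        p=st[k]; print(k,'marks T',proj(T,W(p,(0,0,4))).round(1),'S',proj(S,W(p,(0,0,4))).round(1))
E
python3 fit.py
```

```text
carton [ 0.4552  0.1836 -0.2176 -0.003 ] res px [ 0.3 -0.7 -0.7  0.1  0.3 -1.7  0.5 -0.1 -0.8  0.8 -0.9  0.8 -0.1 -3.6]
plug [ 0.595   0.0424 -0.19   -0.0023] res px [ 0.1 -0.7  0.2 -0.2  0.4 -0.2  0.1 -0.6 -0.6 -0.2 -0.3  0.4 -0.3  0.4
 -0.5 -0.3]
bearing [ 0.4218 -0.0852 -0.0383 -0.003 ] res px [-0.1 -0.8 -0.1 -0.8  0.9 -0.3 -0.2  0.8 -0.8  0.4 -0.4  0.7  0.4 -3.2
 -0.1  0.1]
tin [ 0.6021 -0.2245  0.06   -0.0034] res px [-0.  -0.9 -0.3 -1.5  0.3  0.8  1.1  0.  -0.3  0.3 -0.7 -0.3]
tin [0.4494 0.1838 0.0398] dpx [ 0.  -0.1] [-0.1  0. ]
bearing [0.5983 0.0373 0.0169] dpx [ 0.2 -0.4] [-0.5  0.1]
plugtop [ 0.4189 -0.0796  0.064 ] dpx [ 0.4 -1. ] [-1.3  0.2]
carton [ 0.6007 -0.2231  0.0636] dpx [ 0.4 -0.6] [-0.9  0.2]
board [0.5942 0.3112 0.0043] dpx [ 0.1 -0.3] [-0.3  0. ]
carton top [ 0.6211 -0.2009  0.066 ]
carton top [ 0.6215 -0.2448  0.066 ]
carton top [ 0.5752 -0.2437  0.066 ]
carton top [ 0.577  -0.1983  0.066 ]
scene [ 0.5805 -0.2051  0.066 ]
scene [ 0.6239 -0.2051  0.066 ]
scene [ 0.6216 -0.2453  0.066 ]
scene [ 0.5774 -0.2442  0.066 ]
carton marks T [196.4 213.7] S [209.9 183.3]
plug marks T [247.5 163.6] S [281.3 194.6]
bearing marks T [294.1 225.4] S [246.9 248.5]
tin marks T [342.3 160.8] S [350.6 258.6]
```

Run:
```python
from fit import *
print('cyl base',at(S,258,128,0), at(S,257,50,0))
print('small tin',tri([(T,199.3,147),(S,269.5,159)]))
print('plug base',at(S,245.5,247.5,.006))
for q in [(129,147.5),(166.5,142.5),(173.5,180.5),(136.5,186.5)]: print(at(T,*q,.006).round(3))
```

```text
cyl base [0.72716288 0.39193455 0.        ] [1.12543213 1.08851662 0.        ]
small tin [0.63842775 0.17495691 0.02495798]
plug base [ 0.41827927 -0.08539555  0.006     ]
[0.642 0.377 0.006]
[0.656 0.271 0.006]
[0.547 0.248 0.006]
[0.531 0.351 0.006]
```

Emit:
{"method": "move_arm", "body": {
  "commands": [
    [[0.49,-0.83,-0.25],[0,0,0.1725],1],
    [[0.49,-0.83,-0.25],[0,0,0.1725],1],
    [[0.49,-0.83,-0.25],[0,0,0.1725],1],
    [[0.49,-0.83,-0.25],[0,0,0.1725],1],
    [[0.49,-0.83,-0.25],[0,0,0.1725],1]
  ],
  "newtons": 40
}}

```text
clock: 0.6
tcp_pos: [0.3529, 0.3481, 0.1996]
orientation: [-0.0, 0.168, 0.986, -0.0]
wrist_force: [0.6, -0.4, 0.2]
finger_gap: 0.0853
```

Emit:
{"method": "move_arm", "body": {
  "commands": [
    [[0.49,-0.83,-0.5],[0,0,0.1725],1],
    [[0.49,-0.83,-0.5],[0,0,0.1725],1],
    [[0.49,-0.83,-0.5],[0,0,0.1725],1],
    [[0.49,-0.81,-0.5],[0,0,0.1725],1],
    [[0.46,-0.8,-0.5],[0,0,0.1725],1]
  ]
}}

```text
clock: 1.1
tcp_pos: [0.4499, 0.184, 0.0994]
orientation: [-0.0, 0.108, 0.994, 0.0]
wrist_force: [0.2, 0.6, -0.1]
finger_gap: 0.0855
```

Run:
```python
from h import *
d=cam('scene');save(d,'pics/s1.png',(150,100,310,220),4)
d=cam('top');save(d,'pics/t1.png',(140,130,280,240),4)
print(env.get_state()['tcp_pos'],env.get_state()['orientation'])
```

```text
[0.44954936 0.18195814 0.09763328] [-0.00173511  0.11129526  0.9937852  -0.00115179]
```

View pics/s1.png

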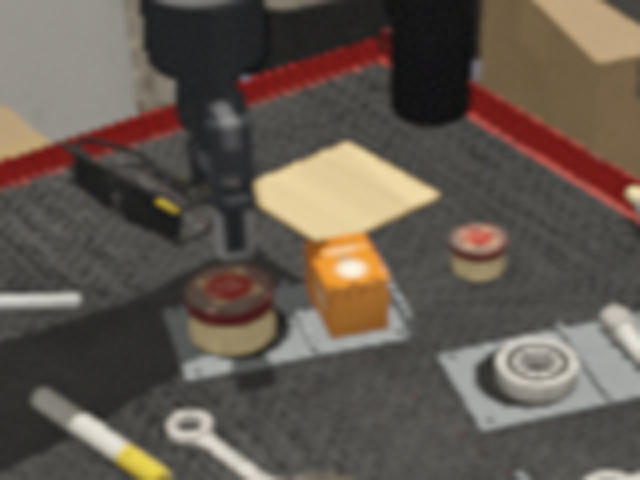

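The gripper is centred over the red-lidded tin at about (230,300) in the crop. The sample carton is at (350,285) and out of the way. Now I'll descend and grip.

Emit:
{"method": "move_arm", "body": {
  "commands": [
    [[0,0,-0.9],[0,0,0],1],
    [[0,0,-0.9],[0,0,0],1],
    [[0,0,0],[0,0,0],-1],
    [[0,0,0],[0,0,0],-1],
    [[0,0,0],[0,0,0],-1]
  ]
}}

```text
clock: 1.7
tcp_pos: [0.4502, 0.1862, 0.0298]
orientation: [0.001, 0.108, 0.994, 0.0]
wrist_force: [-0.4, 0.7, -2.2]
finger_gap: 0.0567
```

Emit:
{"method": "move_arm", "body": {
  "commands": [
    [[0,0,0],[0,0,0],-1],
    [[0,0,0],[0,0,0],-1],
    [[0,0,0],[0,0,0],-1]
  ]
}}

```text
clock: 2.0
tcp_pos: [0.45, 0.1858, 0.0291]
orientation: [0.001, 0.109, 0.994, 0.0]
wrist_force: [-0.2, 0.6, -1.8]
finger_gap: 0.0569
```

Emit:
{"method": "move_arm", "body": {
  "commands": [
    [[0,0,0.7],[0,0,0],-1],
    [[0,0,0.9],[0,0,0],-1],
    [[0.3,0.3,0.4],[0,0,0],-1],
    [[0.8,0.7,0],[0,0,0],-1],
    [[0.9,0.8,0],[0,0,0],-1]
  ]
}}

```text
clock: 2.5
tcp_pos: [0.5304, 0.2579, 0.11]
orientation: [0.001, 0.109, 0.994, 0.0]
wrist_force: [0.8, -0.1, -1.8]
finger_gap: 0.0564
```

Emit:
{"method": "move_arm", "body": {
  "commands": [
    [[0.9,0.8,0],[0,0,0],-1],
    [[0.7,0.55,0],[0,0,0],-1],
    [[0,0,-0.6],[0,0,0],-1],
    [[0,0,-0.6],[0,0,0],-1],
    [[0,0,0],[0,0,0],-1]
  ]
}}

```text
clock: 3.0
tcp_pos: [0.5907, 0.3107, 0.0561]
orientation: [-0.003, 0.109, 0.994, -0.002]
wrist_force: [-0.6, 0.1, -2.3]
finger_gap: 0.0565
```

Emit:
{"method": "move_arm", "body": {
  "commands": [
    [[0,0,-0.3],[0,0,0],-1],
    [[0,0,-0.2],[0,0,0],-1],
    [[0,0,0],[0,0,0],-1]
  ]
}}

```text
clock: 3.3
tcp_pos: [0.593, 0.3112, 0.0398]
orientation: [-0.0, 0.109, 0.994, -0.0]
wrist_force: [-0.5, 0.0, -2.2]
finger_gap: 0.0567
```

Emit:
{"method": "move_arm", "body": {
  "commands": [
    [[0,0,-0.1],[0,0,0],-1],
    [[0,0,0],[0,0,0],-1]
  ]
}}

```text
clock: 3.5
tcp_pos: [0.5936, 0.3116, 0.0366]
orientation: [0.0, 0.109, 0.994, 0.0]
wrist_force: [0.7, -0.1, -2.1]
finger_gap: 0.0565
```

Emit:
{"method": "move_arm", "body": {
  "commands": [
    [[0,0,-0.05],[0,0,0],-1],
    [[0,0,0],[0,0,0],-1]
  ]
}}

```text
clock: 3.7
tcp_pos: [0.5935, 0.3116, 0.0344]
orientation: [0.0, 0.109, 0.994, 0.0]
wrist_force: [-0.5, 0.4, -1.8]
finger_gap: 0.0568
```

Emit:
{"method": "move_arm", "body": {
  "commands": [
    [[0,0,-0.05],[0,0,0],-1],
    [[0,0,0],[0,0,0],-1]
  ]
}}

```text
clock: 3.9
tcp_pos: [0.5934, 0.3115, 0.0321]
orientation: [-0.0, 0.109, 0.994, -0.0]
wrist_force: [0.7, -0.1, -2.0]
finger_gap: 0.0565
```

Emit:
{"method": "move_arm", "body": {
  "commands": [
    [[0,0,-0.03],[0,0,0],-1],
    [[0,0,0],[0,0,0],-1]
  ]
}}

```text
clock: 4.1
tcp_pos: [0.5936, 0.3116, 0.0311]
orientation: [0.0, 0.109, 0.994, 0.0]
wrist_force: [0.0, 0.2, -1.7]
finger_gap: 0.0567
```

Emit:
{"method": "move_arm", "body": {
  "commands": [
    [[0,0,-0.03],[0,0,0],-1],
    [[0,0,0],[0,0,0],-1],
    [[0,0,0],[0,0,0],-0.4],
    [[0,0,0],[0,0,0],0.6],
    [[0,0,0],[0,0,0],1]
  ]
}}

```text
clock: 4.6
tcp_pos: [0.5938, 0.3117, 0.03]
orientation: [0.0, 0.109, 0.994, 0.0]
wrist_force: [0.9, -0.0, -0.3]
finger_gap: 0.0807
```

Emit:
{"method": "move_arm", "body": {
  "commands": [
    [[0,0,0],[0,0,0],1],
    [[0,0,0],[0,0,0],1],
    [[0,0,0.8],[0,0,0],1],
    [[0,0,1],[0,0,0],1],
    [[0,-0.3,0.6],[0,0,0],1]
  ]
}}

```text
clock: 5.1
tcp_pos: [0.5944, 0.301, 0.1286]
orientation: [0.001, 0.108, 0.994, 0.001]
wrist_force: [0.6, -0.7, 0.1]
finger_gap: 0.0855
```

Run:
```python
from h import *
d=cam('scene');save(d,'pics/s2.png',(150,80,310,200),4)
print(env.get_state()['tcp_pos'],env.get_state()['finger_gap'])
```

```text
[0.59622981 0.29920295 0.13272712] 0.08516022891650388
```

View pics/s2.png

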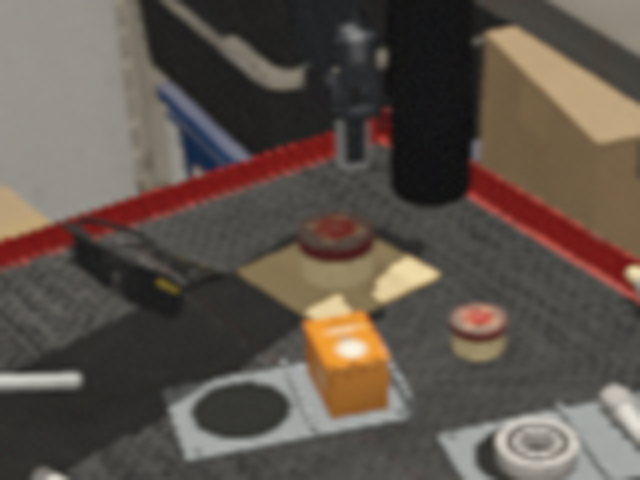

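The tin stands upright on the board at about (338,250) in the crop, and the carton stand's mark is now free at (241,408). Next is the carton.

Emit:
{"method": "move_arm", "body": {
  "commands": [
    [[0,-1,0],[0,0,0.17],1],
    [[0,-1,0],[0,0,0.17],1],
    [[0,-1,0],[0,0,0.17],1],
    [[0,-1,0],[0,0,0.17],1],
    [[0,-1,0],[0,0,0.17],1]
  ]
}}

```text
clock: 5.65
tcp_pos: [0.5933, 0.0981, 0.1257]
orientation: [0.0, 0.049, 0.999, 0.0]
wrist_force: [1.0, -0.9, 0.6]
finger_gap: 0.0856
```

Emit:
{"method": "move_arm", "body": {
  "commands": [
    [[0,-1,0],[0,0,0.17],1],
    [[0,-1,0],[0,0,0.17],1],
    [[0,-1,0],[0,0,0.17],1],
    [[0,-1,0],[0,0,0.17],1],
    [[0,-1,0],[0,0,0.17],1]
  ]
}}

```text
clock: 6.15
tcp_pos: [0.5932, -0.1021, 0.1257]
orientation: [0.0, -0.01, 1.0, 0.0]
wrist_force: [0.7, 0.3, -0.1]
finger_gap: 0.0854
```

Emit:
{"method": "move_arm", "body": {
  "commands": [
    [[0,-1,0],[0,0,0],1],
    [[0,-1,0],[0,0,0],1],
    [[0.1,-0.8,0],[0,0,0],1],
    [[0,0,0],[0,0,0],1]
  ]
}}

```text
clock: 6.55
tcp_pos: [0.5978, -0.217, 0.1256]
orientation: [0.001, -0.007, 1.0, -0.001]
wrist_force: [-0.2, 0.4, 0.4]
finger_gap: 0.0858
```

Run:
```python
from h import *
import pickle
d=cam('scene');save(d,'pics/s3.png',(290,170,420,280),5)
t=cam('top');save(t,'pics/t3.png',(140,100,380,260),3); pickle.dump(dict(t),open('t3.pkl','wb'));pickle.dump(dict(d),open('s3.pkl','wb'))
print(env.get_state()['tcp_pos'],env.get_state()['orientation'])
```

```text
[ 0.59713989 -0.21307899  0.12538022] [-2.87091482e-04 -8.82209944e-03  9.99960966e-01  3.92205408e-04]
```

View pics/s3.png

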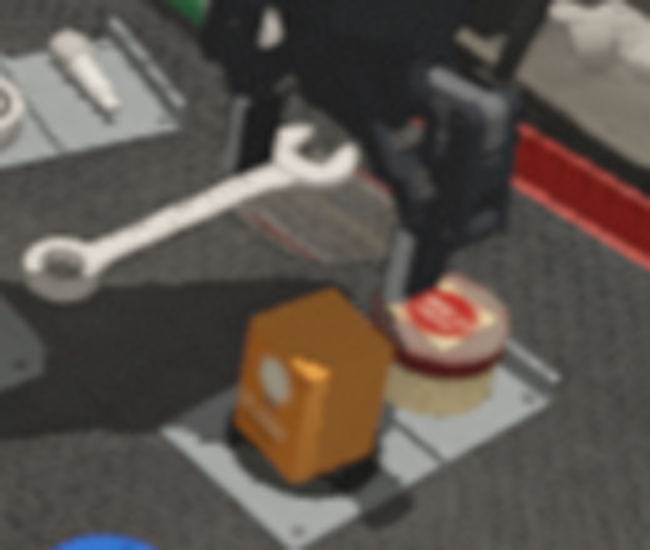

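View pics/t3.png

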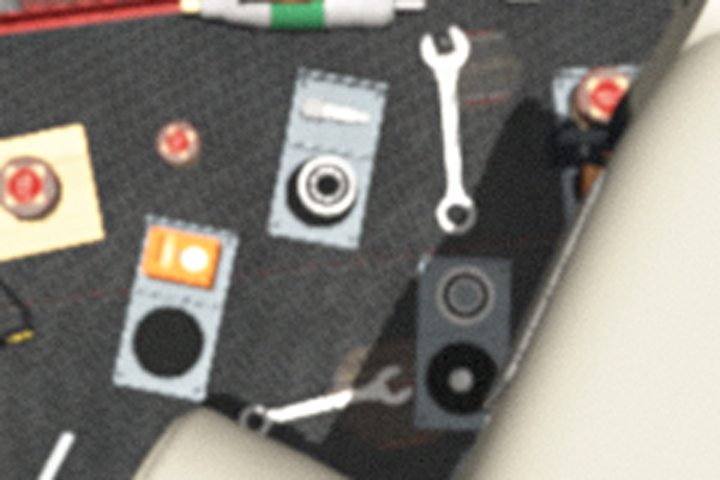

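Emit:
{"method": "move_arm", "body": {
  "commands": [
    [[0.06,-0.22,0],[0,0,0],1],
    [[0,0,-0.8],[0,0,0],1],
    [[0,0,-0.8],[0,0,0],1],
    [[0,0,-0.6],[0,0,0],1],
    [[0,0,0],[0,0,0],1]
  ]
}}

```text
clock: 7.15
tcp_pos: [0.5973, -0.2188, 0.0341]
orientation: [-0.003, -0.011, 1.0, 0.002]
wrist_force: [-0.3, 1.0, -1.0]
finger_gap: 0.0853
```

Emit:
{"method": "move_arm", "body": {
  "commands": [
    [[0,0,0],[0,0,0],-1],
    [[0,0,0],[0,0,0],-1],
    [[0,0,0],[0,0,0],-1],
    [[0,0,0],[0,0,0],-1],
    [[0,0,0],[0,0,0],-1]
  ]
}}

```text
clock: 7.65
tcp_pos: [0.6014, -0.2218, 0.0401]
orientation: [0.002, -0.01, 1.0, -0.001]
wrist_force: [-0.5, 0.5, 5.7]
finger_gap: 0.0426
```

Emit:
{"method": "move_arm", "body": {
  "commands": [
    [[0,0,0],[0,0,0],-1],
    [[0,0,0],[0,0,0],-1],
    [[0,0,0],[0,0,0],-1]
  ]
}}

```text
clock: 7.95
tcp_pos: [0.6013, -0.2218, 0.0401]
orientation: [0.002, -0.01, 1.0, -0.001]
wrist_force: [0.5, 1.0, 5.5]
finger_gap: 0.0425
```

Emit:
{"method": "move_arm", "body": {
  "commands": [
    [[0,0,0.1],[0,0,0],-1],
    [[0,0,0.4],[0,0,0],-1],
    [[0,0,0.8],[0,0,0],-1],
    [[0,0,0],[0,0,0],-1],
    [[0,0,0],[0,0,0],-1]
  ]
}}

```text
clock: 8.45
tcp_pos: [0.6005, -0.2216, 0.091]
orientation: [0.001, -0.01, 1.0, -0.001]
wrist_force: [0.3, -0.3, -0.7]
finger_gap: 0.0426
```

Run:
```python
from h import *
d=cam('scene');save(d,'pics/s4.png',(290,170,420,280),5)
s=env.get_state();print(s['tcp_pos'],s['wrist_force'],s['finger_gap'])
```

```text
[ 0.59968021 -0.22120138  0.08986133] [ 0.40454725  0.01530969 -0.5838873 ] 0.042704021458220186
```

View pics/s4.png

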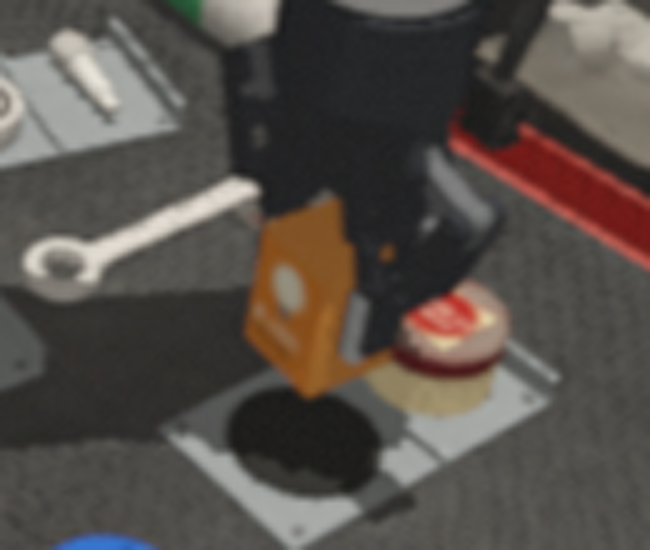

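Emit:
{"method": "move_arm", "body": {
  "commands": [
    [[0,0,1],[0,0,0],-1],
    [[-0.33,0.92,0],[0,0,-0.17],-1],
    [[-0.33,0.92,0],[0,0,-0.17],-1],
    [[-0.33,0.92,0],[0,0,-0.17],-1],
    [[-0.33,0.92,0],[0,0,-0.17],-1]
  ]
}}

```text
clock: 9.0
tcp_pos: [0.5454, -0.0726, 0.1285]
orientation: [-0.001, 0.039, 0.999, 0.0]
wrist_force: [0.7, 0.3, -1.7]
finger_gap: 0.0421
```

Emit:
{"method": "move_arm", "body": {
  "commands": [
    [[-0.33,0.92,0],[0,0,-0.17],-1],
    [[-0.33,0.92,0],[0,0,-0.17],-1],
    [[-0.33,0.92,0],[0,0,-0.17],-1],
    [[-0.33,0.92,0],[0,0,-0.17],-1],
    [[-0.33,0.92,0],[0,0,-0.17],-1]
  ]
}}

```text
clock: 9.5
tcp_pos: [0.4793, 0.1112, 0.1287]
orientation: [-0.001, 0.098, 0.995, -0.0]
wrist_force: [0.4, -0.2, -0.3]
finger_gap: 0.0422
```

Emit:
{"method": "move_arm", "body": {
  "commands": [
    [[-0.33,0.92,0],[0,0,-0.17],-1],
    [[-0.3,0.85,0],[0,0,0],-1],
    [[0,0,-0.5],[0,0,0],-1],
    [[0,0,0],[0,0,0],-1],
    [[0,0,0],[0,0,0],-1]
  ]
}}

```text
clock: 10.0
tcp_pos: [0.4548, 0.1804, 0.109]
orientation: [-0.001, 0.109, 0.994, -0.001]
wrist_force: [1.0, -0.4, -0.6]
finger_gap: 0.0424
```

Run:
```python
from fit import *
print(at(T,196,214,.004),at(S,210.2,182,.004), at(T,294,226.2,.004),at(S,351,258,.004))
s=env.get_state();print(s['tcp_pos'],s['wrist_force'],s['finger_gap'],s['orientation'])
d=cam('scene');save(d,'pics/s5.png',(150,80,310,200),4)
```

```text
[0.45407045 0.18434637 0.004     ] [0.45672386 0.18472971 0.004     ] [ 0.41940439 -0.08459844  0.004     ] [ 0.60127489 -0.22594858  0.004     ]
[0.45478581 0.18039948 0.10899043] [ 0.97387965 -0.37235531 -0.6229162 ] 0.04244635958709539 [-1.37696094e-03  1.08736079e-01  9.94069570e-01 -5.09379107e-04]
```

View pics/s5.png

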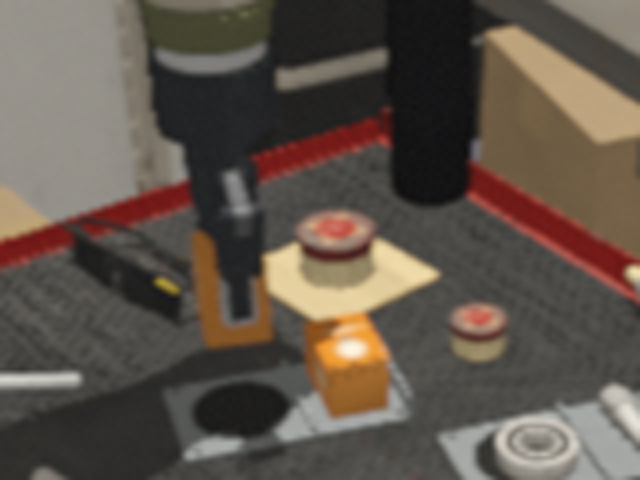

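Emit:
{"method": "move_arm", "body": {
  "commands": [
    [[0,0.09,-0.3],[0,0,0],-1],
    [[0,0,-0.7],[0,0,0],-1],
    [[0,0,-0.6],[0,0,0],-1],
    [[0,0,0],[0,0,0],-1],
    [[0,0,0],[0,0,0],-1]
  ]
}}

```text
clock: 10.55
tcp_pos: [0.4557, 0.1839, 0.0458]
orientation: [-0.001, 0.109, 0.994, -0.0]
wrist_force: [0.2, -0.6, 0.2]
finger_gap: 0.0426
```

Emit:
{"method": "move_arm", "body": {
  "commands": [
    [[0,0,-0.08],[0,0,0],-1],
    [[0,0,-0.04],[0,0,0],-1],
    [[0,0,0],[0,0,0],-1]
  ]
}}

```text
clock: 10.85
tcp_pos: [0.4565, 0.1844, 0.0417]
orientation: [0.001, 0.109, 0.994, 0.0]
wrist_force: [-0.1, 0.1, -0.1]
finger_gap: 0.042
```

Emit:
{"method": "move_arm", "body": {
  "commands": [
    [[0,0,-0.03],[0,0,0],-1],
    [[0,0,0],[0,0,0],-1]
  ]
}}

```text
clock: 11.05
tcp_pos: [0.456, 0.1844, 0.0402]
orientation: [0.0, 0.109, 0.994, 0.0]
wrist_force: [0.2, -0.5, -0.2]
finger_gap: 0.0425
```

Emit:
{"method": "move_arm", "body": {
  "commands": [
    [[0,0,-0.03],[0,0,0],-1],
    [[0,0,0],[0,0,0],-1]
  ]
}}

```text
clock: 11.25
tcp_pos: [0.4561, 0.1845, 0.0401]
orientation: [0.001, 0.109, 0.994, 0.0]
wrist_force: [-4.2, -0.6, 11.1]
finger_gap: 0.0425
```

Emit:
{"method": "move_arm", "body": {
  "commands": [
    [[0,0,0],[0,0,0],0],
    [[0,0,0],[0,0,0],0.5],
    [[0,0,0],[0,0,0],1],
    [[0,0,0],[0,0,0],1],
    [[0,0,0],[0,0,0],1]
  ]
}}

```text
clock: 11.75
tcp_pos: [0.4558, 0.1843, 0.0386]
orientation: [-0.0, 0.109, 0.994, 0.0]
wrist_force: [0.7, 0.0, 0.7]
finger_gap: 0.0857
```

Emit:
{"method": "move_arm", "body": {
  "commands": [
    [[0,0,0.6],[0,0,0],1],
    [[0,0,1],[0,0,0],1],
    [[0,0,0.8],[0,0,0],1],
    [[0,0,0],[0,0,0],1]
  ]
}}

```text
clock: 12.15
tcp_pos: [0.4589, 0.1851, 0.139]
orientation: [0.004, 0.109, 0.994, 0.001]
wrist_force: [0.2, 0.5, 0.5]
finger_gap: 0.0858
```

Run:
```python
from fit import *
s=env.get_state();print(s['tcp_pos'],s['wrist_force'],s['finger_gap'],s['orientation'])
d=cam('scene');save(d,'pics/s6.png',(150,80,310,200),4)
```

```text
[0.45893132 0.1851003  0.13901547] [0.24863044 0.50166522 0.49423746] 0.08577499725756987 [0.00379496 0.10870312 0.99406609 0.00135915]
```

View pics/s6.png

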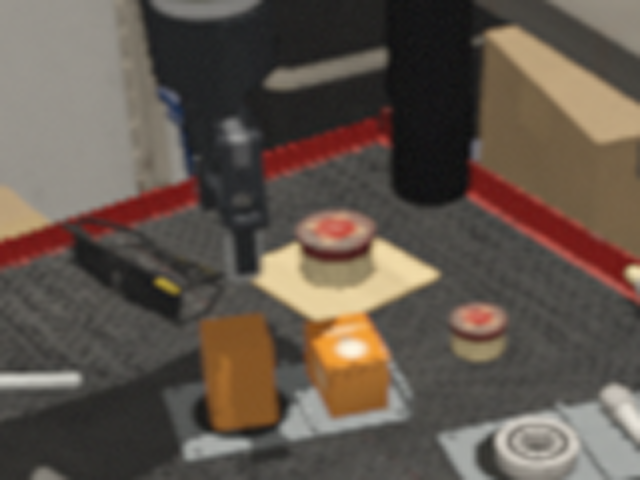

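The carton is upright on its own mark at (240,380) in the crop. Next I'll fetch the tin from the board at (337,250).

Emit:
{"method": "move_arm", "body": {
  "commands": [
    [[0.85,0.79,0],[0,0,0],1],
    [[0.85,0.79,0],[0,0,0],1],
    [[0.85,0.79,0],[0,0,0],1],
    [[0.85,0.79,0],[0,0,0],1],
    [[0,0,0],[0,0,0],1]
  ]
}}

```text
clock: 12.7
tcp_pos: [0.5948, 0.3138, 0.1303]
orientation: [-0.001, 0.108, 0.994, 0.0]
wrist_force: [-1.2, -0.7, -0.2]
finger_gap: 0.0853
```

Emit:
{"method": "move_arm", "body": {
  "commands": [
    [[0,0,-0.7],[0,0,0],1],
    [[0,0,-0.7],[0,0,0],1],
    [[0,0,-0.7],[0,0,0],1],
    [[0,0,0],[0,0,0],1],
    [[0,0,0],[0,0,0],1]
  ]
}}

```text
clock: 13.2
tcp_pos: [0.5905, 0.3101, 0.0495]
orientation: [-0.002, 0.109, 0.994, -0.001]
wrist_force: [-0.0, 0.2, 1.3]
finger_gap: 0.0852
```

Emit:
{"method": "move_arm", "body": {
  "commands": [
    [[0.06,0.03,-0.4],[0,0,0],1],
    [[0,0,0],[0,0,0],1],
    [[0,0,0],[0,0,0],1]
  ]
}}

```text
clock: 13.5
tcp_pos: [0.5944, 0.312, 0.035]
orientation: [0.0, 0.109, 0.994, 0.0]
wrist_force: [-1.1, -0.8, 0.1]
finger_gap: 0.0851
```

Emit:
{"method": "move_arm", "body": {
  "commands": [
    [[0,0,0],[0,0,0],-1],
    [[0,0,0],[0,0,0],-1],
    [[0,0,0],[0,0,0],-1],
    [[0,0,0],[0,0,0],-1],
    [[0,0,0],[0,0,0],-1]
  ]
}}

```text
clock: 14.0
tcp_pos: [0.5947, 0.312, 0.0359]
orientation: [0.001, 0.109, 0.994, 0.0]
wrist_force: [-2.0, -2.0, 5.4]
finger_gap: 0.0568
```

Emit:
{"method": "move_arm", "body": {
  "commands": [
    [[0,0,0.3],[0,0,0],-1],
    [[0,0,1],[0,0,0],-1],
    [[0,0,1],[0,0,0],-1],
    [[0,-0.7,0.2],[0,0,0],-1],
    [[0,-1,0],[0,0,0.2],-1]
  ]
}}

```text
clock: 14.5
tcp_pos: [0.5959, 0.2457, 0.1381]
orientation: [0.003, 0.093, 0.996, 0.001]
wrist_force: [0.6, -0.4, -2.7]
finger_gap: 0.0566
```

Emit:
{"method": "move_arm", "body": {
  "commands": [
    [[0,-1,0],[0,0,0.2],-1],
    [[0,-1,0],[0,0,0.2],-1],
    [[0,-1,0],[0,0,0.2],-1],
    [[0,-1,0],[0,0,0.2],-1],
    [[0,-1,0],[0,0,0.2],-1]
  ]
}}

```text
clock: 15.0
tcp_pos: [0.5939, 0.0425, 0.1351]
orientation: [0.0, 0.025, 1.0, 0.0]
wrist_force: [-0.5, -0.0, -1.4]
finger_gap: 0.0565
```

Emit:
{"method": "move_arm", "body": {
  "commands": [
    [[0,-1,0],[0,0,0.2],-1],
    [[0,-1,0],[0,0,0.2],-1],
    [[0,-1,0],[0,0,0.2],-1],
    [[0,-1,0],[0,0,0.19],-1],
    [[0,-1,0],[0,0,0],-1]
  ]
}}

```text
clock: 15.5
tcp_pos: [0.594, -0.1575, 0.1351]
orientation: [0.0, -0.03, 1.0, 0.0]
wrist_force: [0.6, -0.2, -2.1]
finger_gap: 0.0565
```

Emit:
{"method": "move_arm", "body": {
  "commands": [
    [[0,-0.5,0],[0,0,0],-1],
    [[0,0,0],[0,0,0],-1],
    [[0,0,0],[0,0,0],-1]
  ]
}}

```text
clock: 15.8
tcp_pos: [0.5939, -0.1762, 0.1347]
orientation: [-0.0, -0.029, 1.0, 0.0]
wrist_force: [-0.4, -0.7, -2.0]
finger_gap: 0.0567
```

Emit:
{"method": "move_arm", "body": {
  "commands": [
    [[0.1,-0.61,0],[0,0,0],-1],
    [[0.1,-0.61,-0.4],[0,0,0],-1],
    [[0,0,-0.8],[0,0,0],-1],
    [[0,0,-0.8],[0,0,0],-1],
    [[0,0,0],[0,0,0],-1]
  ]
}}

```text
clock: 16.3
tcp_pos: [0.5988, -0.2216, 0.05]
orientation: [-0.004, -0.031, 1.0, 0.003]
wrist_force: [-1.7, 0.2, -2.9]
finger_gap: 0.0565
```

Emit:
{"method": "move_arm", "body": {
  "commands": [
    [[0,0,-0.1],[0,0,0],-1],
    [[0,0,0],[0,0,0],-1],
    [[0,0,0],[0,0,0],-1]
  ]
}}

```text
clock: 16.6
tcp_pos: [0.6036, -0.2249, 0.0527]
orientation: [0.001, -0.03, 1.0, -0.001]
wrist_force: [0.1, -0.6, -1.9]
finger_gap: 0.0566
```

Emit:
{"method": "move_arm", "body": {
  "commands": [
    [[-0.04,0,-0.2],[0,0,0],-1],
    [[0,0,-0.12],[0,0,0],-1],
    [[0,0,0],[0,0,0],-1],
    [[0,0,0],[0,0,0],-1]
  ]
}}

```text
clock: 17.0
tcp_pos: [0.6004, -0.2248, 0.0377]
orientation: [-0.0, -0.03, 1.0, 0.0]
wrist_force: [-0.5, -0.2, -1.7]
finger_gap: 0.0568
```

Emit:
{"method": "move_arm", "body": {
  "commands": [
    [[0,0,-0.05],[0,0,0],-1],
    [[0,0,0],[0,0,0],-1]
  ]
}}

```text
clock: 17.2
tcp_pos: [0.6006, -0.2249, 0.0358]
orientation: [-0.0, -0.03, 1.0, 0.0]
wrist_force: [0.8, -0.4, -2.1]
finger_gap: 0.0565
```

Emit:
{"method": "move_arm", "body": {
  "commands": [
    [[0,0,-0.04],[0,0,0],-1],
    [[0,0,0],[0,0,0],-1]
  ]
}}

```text
clock: 17.4
tcp_pos: [0.6006, -0.2248, 0.0341]
orientation: [-0.0, -0.03, 1.0, 0.0]
wrist_force: [0.1, -0.7, -1.9]
finger_gap: 0.0565
```

Emit:
{"method": "move_arm", "body": {
  "commands": [
    [[0,0,-0.03],[0,0,0],-1],
    [[0,0,0],[0,0,0],-1]
  ]
}}

```text
clock: 17.6
tcp_pos: [0.6007, -0.2249, 0.034]
orientation: [0.0, -0.03, 1.0, -0.0]
wrist_force: [-2.8, 0.6, 3.3]
finger_gap: 0.0564
```

Contact with the floor. I'll release the tin and go to the bearing at (0.598, 0.037).

Emit:
{"method": "move_arm", "body": {
  "commands": [
    [[0,0,0],[0,0,0],0.3],
    [[0,0,0],[0,0,0],0.7],
    [[0,0,0],[0,0,0],1],
    [[0,0,0],[0,0,0],1],
    [[0,0,0],[0,0,0],1]
  ]
}}

```text
clock: 18.1
tcp_pos: [0.6008, -0.2249, 0.033]
orientation: [0.0, -0.03, 1.0, 0.0]
wrist_force: [0.5, 0.8, -0.8]
finger_gap: 0.0853
```

Emit:
{"method": "move_arm", "body": {
  "commands": [
    [[0,0,0.6],[0,0,0],1],
    [[0,0,1],[0,0,0],1],
    [[0,0.7,0.8],[0,0,-0.2],1],
    [[0,0.9,0],[0,0,-0.32],1],
    [[0,1,0],[0,0,-0.32],1]
  ]
}}

```text
clock: 18.6
tcp_pos: [0.6019, -0.121, 0.1309]
orientation: [0.002, 0.031, 1.0, -0.001]
wrist_force: [0.3, 0.6, -0.0]
finger_gap: 0.0855
```

Emit:
{"method": "move_arm", "body": {
  "commands": [
    [[0,1,0],[0,0,-0.32],1],
    [[0,1,0],[0,0,-0.32],1],
    [[0,1,0],[0,0,-0.32],1],
    [[0,0.9,0],[0,0,0],1],
    [[0,0,0],[0,0,0],1]
  ]
}}

```text
clock: 19.1
tcp_pos: [0.6002, 0.0394, 0.1291]
orientation: [-0.0, 0.093, 0.996, 0.001]
wrist_force: [-0.8, -0.9, 0.5]
finger_gap: 0.0853
```

Run:
```python
from fit import *
s=env.get_state();print(s['tcp_pos'],s['wrist_force'],s['finger_gap'],s['orientation'])
d=cam('scene');save(d,'pics/s7.png',(170,120,410,280),3)
```

```text
[0.60017027 0.03944751 0.1290845 ] [-0.77695036 -0.86591277  0.45280511] 0.08526071515193231 [-2.02422141e-04  9.27966498e-02  9.95684840e-01  6.63484330e-04]
```

View pics/s7.png

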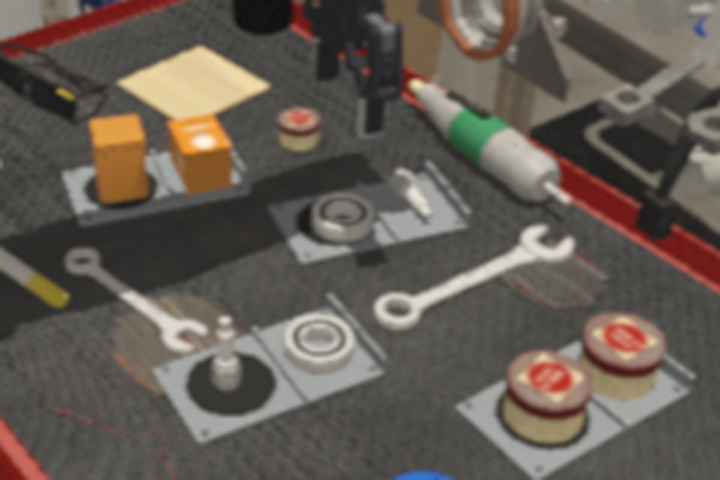

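Tin and carton stand on their marks at (547,395) and (120,165). The bearing is at (342,217).

Emit:
{"method": "move_arm", "body": {
  "commands": [
    [[-0.04,-0.05,-0.6],[0,0,0],1],
    [[0,0,-0.9],[0,0,0],1],
    [[0,0,-0.8],[0,0,0],1],
    [[0,0,0],[0,0,0],1],
    [[0,0,0],[0,0,0],1]
  ]
}}

```text
clock: 19.65
tcp_pos: [0.5988, 0.0322, 0.0371]
orientation: [-0.001, 0.096, 0.995, -0.0]
wrist_force: [-0.4, -0.1, 0.6]
finger_gap: 0.0856
```

Emit:
{"method": "move_arm", "body": {
  "commands": [
    [[0,0,0],[0,0,0],1],
    [[0,0,-0.1],[0,0,0],1],
    [[0,0,0],[0,0,0],1],
    [[0,0,0],[0,0,0],1]
  ]
}}

```text
clock: 20.05
tcp_pos: [0.5995, 0.0332, 0.0339]
orientation: [0.001, 0.096, 0.995, 0.0]
wrist_force: [0.1, -0.3, -0.2]
finger_gap: 0.0855
```

Emit:
{"method": "move_arm", "body": {
  "commands": [
    [[0,0.1,-0.15],[0,0,0],1],
    [[0,0,-0.13],[0,0,0],1],
    [[0,0,0],[0,0,0],1],
    [[0,0,0],[0,0,0],1]
  ]
}}

```text
clock: 20.45
tcp_pos: [0.5987, 0.0373, 0.0214]
orientation: [-0.0, 0.095, 0.995, 0.0]
wrist_force: [-0.2, 0.9, -0.1]
finger_gap: 0.0856
```

Emit:
{"method": "move_arm", "body": {
  "commands": [
    [[0,0,0],[0,0,0],-1],
    [[0,0,0],[0,0,0],-1],
    [[0,0,0],[0,0,0],-1],
    [[0,0,0],[0,0,0],-1],
    [[0,0,0],[0,0,0],-1]
  ]
}}

```text
clock: 20.95
tcp_pos: [0.5994, 0.0372, 0.0225]
orientation: [0.0, 0.096, 0.995, 0.0]
wrist_force: [-1.4, 0.0, 5.6]
finger_gap: 0.0497
```

Emit:
{"method": "move_arm", "body": {
  "commands": [
    [[0,0,0.3],[0,0,0],-1],
    [[0,0,0.9],[0,0,0],-1],
    [[0,0.5,0.7],[0,0,0],-1],
    [[0,0.9,0],[0,0,0],-1],
    [[0,0.9,0],[0,0,0],-1]
  ]
}}

```text
clock: 21.45
tcp_pos: [0.6, 0.1295, 0.0999]
orientation: [0.001, 0.097, 0.995, 0.0]
wrist_force: [-0.8, 0.4, -1.5]
finger_gap: 0.0495
```

Emit:
{"method": "move_arm", "body": {
  "commands": [
    [[0,0.9,0],[0,0,0],-1],
    [[0,0.9,0],[0,0,0],-1],
    [[-0.1,0.9,0],[0,0,0],-1],
    [[0,0.9,0],[0,0,0],-1],
    [[0,0.9,0],[0,0,0],-1]
  ]
}}

```text
clock: 21.95
tcp_pos: [0.5945, 0.3105, 0.0981]
orientation: [-0.0, 0.096, 0.995, -0.0]
wrist_force: [1.2, 0.1, -1.1]
finger_gap: 0.0498
```

Emit:
{"method": "move_arm", "body": {
  "commands": [
    [[0,0,-0.8],[0,0,0],-1],
    [[0,0,-0.7],[0,0,0],-1],
    [[0,0,0],[0,0,0],-1],
    [[0,0,0],[0,0,0],-1]
  ]
}}

```text
clock: 22.35
tcp_pos: [0.5944, 0.3088, 0.0377]
orientation: [-0.001, 0.096, 0.995, -0.0]
wrist_force: [-0.8, -0.5, -0.4]
finger_gap: 0.0497
```

Run:
```python
from fit import *
s=env.get_state();print(s['tcp_pos'],s['wrist_force'],s['finger_gap'],s['orientation'])
d=cam('scene');save(d,'pics/s8.png',(150,80,310,200),4)
```

```text
[0.59439051 0.30882951 0.03773364] [-0.83103967 -0.47943137 -0.42652156] 0.04973719332630472 [-9.54737326e-04  9.56038777e-02  9.95418901e-01 -4.45731009e-04]
```

View pics/s8.png

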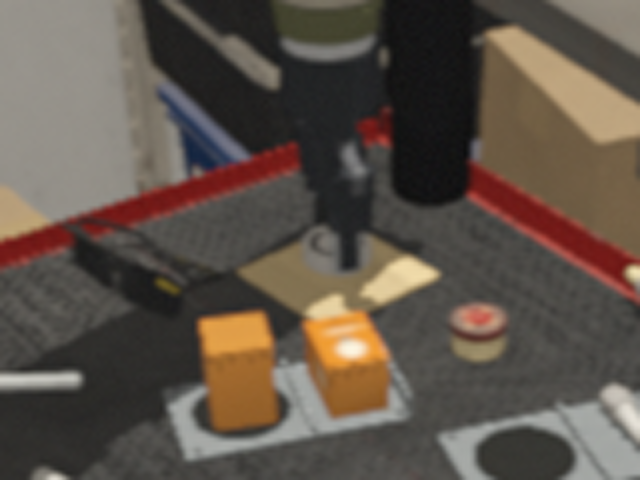

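Emit:
{"method": "move_arm", "body": {
  "commands": [
    [[0,0,-0.15],[0,0,0],-1],
    [[0,0,-0.1],[0,0,0],-1],
    [[0,0,0],[0,0,0],-1],
    [[0,0,0],[0,0,0],-1]
  ]
}}

```text
clock: 22.8
tcp_pos: [0.5952, 0.3091, 0.0282]
orientation: [0.0, 0.096, 0.995, 0.0]
wrist_force: [0.7, 0.5, -1.5]
finger_gap: 0.0497
```

Emit:
{"method": "move_arm", "body": {
  "commands": [
    [[0,0,-0.05],[0,0,0],-1],
    [[0,0,0],[0,0,0],-1]
  ]
}}

```text
clock: 23.0
tcp_pos: [0.595, 0.3091, 0.0258]
orientation: [-0.0, 0.096, 0.995, 0.0]
wrist_force: [0.0, 0.8, -1.4]
finger_gap: 0.0496
```

Emit:
{"method": "move_arm", "body": {
  "commands": [
    [[0,0,-0.03],[0,0,0],-1],
    [[0,0,0],[0,0,0],-1]
  ]
}}

```text
clock: 23.2
tcp_pos: [0.595, 0.3092, 0.0246]
orientation: [-0.0, 0.096, 0.995, 0.0]
wrist_force: [1.0, -0.0, -1.9]
finger_gap: 0.0492
```

Emit:
{"method": "move_arm", "body": {
  "commands": [
    [[0,0,-0.03],[0,0,0],-1],
    [[0,0,0],[0,0,0],-1],
    [[0,0,0],[0,0,0],0.3],
    [[0,0,0],[0,0,0],0.7],
    [[0,0,0],[0,0,0],1]
  ]
}}

```text
clock: 23.7
tcp_pos: [0.5952, 0.3092, 0.0235]
orientation: [0.0, 0.096, 0.995, 0.0]
wrist_force: [0.2, -0.6, -0.1]
finger_gap: 0.0818
```

Emit:
{"method": "move_arm", "body": {
  "commands": [
    [[0,0,0],[0,0,0],1],
    [[0,0,0],[0,0,0],1],
    [[0,0,1],[0,0,0],1],
    [[0,0,1],[0,0,0],1],
    [[0,0,1],[0,0,0],1]
  ]
}}

```text
clock: 24.2
tcp_pos: [0.5948, 0.309, 0.1444]
orientation: [-0.0, 0.096, 0.995, -0.0]
wrist_force: [1.2, -0.3, -0.3]
finger_gap: 0.0853
```

Emit:
{"method": "move_arm", "body": {
  "commands": [
    [[-0.44,-0.98,0],[0,0,0.107],1],
    [[-0.44,-0.98,0],[0,0,0.107],1],
    [[-0.44,-0.98,0],[0,0,0.107],1],
    [[-0.44,-0.98,0],[0,0,0.107],1],
    [[-0.44,-0.98,0],[0,0,0.107],1]
  ]
}}

```text
clock: 24.7
tcp_pos: [0.5062, 0.1119, 0.1436]
orientation: [0.0, 0.058, 0.998, 0.0]
wrist_force: [-0.4, -0.2, 0.8]
finger_gap: 0.0856
```

Emit:
{"method": "move_arm", "body": {
  "commands": [
    [[-0.44,-0.98,0],[0,0,0.107],1],
    [[-0.44,-0.98,0],[0,0,0.107],1],
    [[-0.44,-0.98,0],[0,0,0.107],1],
    [[-0.44,-0.98,0],[0,0,0.107],1],
    [[-0.44,-0.98,0],[0,0,0.107],1]
  ]
}}

```text
clock: 25.2
tcp_pos: [0.4183, -0.0842, 0.1438]
orientation: [0.0, 0.02, 1.0, -0.0]
wrist_force: [1.2, -0.6, -0.7]
finger_gap: 0.0855
```

Emit:
{"method": "move_arm", "body": {
  "commands": [
    [[0,0,0],[0,0,0],1],
    [[0,0,-0.4],[0,0,0],1],
    [[0,0,0],[0,0,0],1],
    [[0,0,0],[0,0,0],1]
  ]
}}

```text
clock: 25.6
tcp_pos: [0.419, -0.0823, 0.1275]
orientation: [-0.0, 0.021, 1.0, 0.0]
wrist_force: [-0.3, 0.1, 0.4]
finger_gap: 0.0859
```

Run:
```python
from fit import *
s=env.get_state();print(s['tcp_pos'],s['wrist_force'],s['finger_gap'],s['orientation'])
d=cam('scene');save(d,'pics/s9.png',(170,80,330,270),4)
print(proj(d,[.419,-.083,.066]),proj(d,[.419,-.083,.004]))
```

```text
[ 0.41897206 -0.08227454  0.12752665] [-0.30266172  0.05429255  0.36730285] 0.08590551646010072 [-3.37745850e-04  2.06950418e-02  9.99785737e-01  2.84274759e-04]
[244.71374029 226.58418778] [245.28466842 247.36771868]
```

```bash
python3 -c "
import cv2;a=cv2.imread('pics/s9.png');cv2.imwrite('pics/s9b.png',a[160:760])"
```

```text
(no output)
```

View pics/s9b.png

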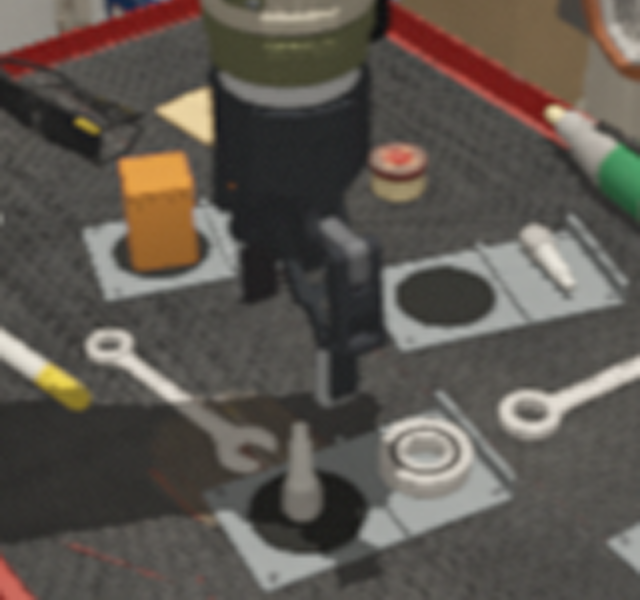

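The plug stands at (300,490) in the crop, right below the jaws. I'll descend.

Emit:
{"method": "move_arm", "body": {
  "commands": [
    [[0,0,-0.7],[0,0,0],1],
    [[0,0,-0.9],[0,0,0],1],
    [[0,0,-0.7],[0,0,0],1],
    [[0,0,0],[0,0,0],1],
    [[0,0,0],[0,0,0],1]
  ]
}}

```text
clock: 26.15
tcp_pos: [0.4193, -0.0824, 0.036]
orientation: [-0.0, 0.02, 1.0, 0.0]
wrist_force: [-0.7, 0.7, 0.9]
finger_gap: 0.0853
```

Emit:
{"method": "move_arm", "body": {
  "commands": [
    [[0,0,0],[0,0,0],0.3],
    [[0,0,0],[0,0,0],0]
  ]
}}

```text
clock: 26.35
tcp_pos: [0.4206, -0.0833, 0.0371]
orientation: [0.002, 0.021, 1.0, -0.001]
wrist_force: [0.1, -0.6, -0.3]
finger_gap: 0.0594
```

Emit:
{"method": "move_arm", "body": {
  "commands": [
    [[0,0,-0.18],[0,0,0],0],
    [[0,0,0],[0,0,0],-0.3],
    [[0,0,0],[0,0,0],-0.3],
    [[0,0,0],[0,0,0],-0.5],
    [[0,0,0],[0,0,0],-0.5]
  ]
}}

```text
clock: 26.85
tcp_pos: [0.419, -0.0828, 0.0284]
orientation: [-0.0, 0.021, 1.0, 0.0]
wrist_force: [0.1, -0.3, -0.3]
finger_gap: 0.0211
```

Emit:
{"method": "move_arm", "body": {
  "commands": [
    [[0,0,0],[0,0,0],-0.7],
    [[0,0,0],[0,0,0],-1],
    [[0,0,0],[0,0,0],-1],
    [[0,0,0],[0,0,0],-1],
    [[0,0,0],[0,0,0],-1]
  ]
}}

```text
clock: 27.35
tcp_pos: [0.4191, -0.0829, 0.0285]
orientation: [0.0, 0.021, 1.0, 0.0]
wrist_force: [-2.3, 0.9, 6.1]
finger_gap: 0.0174
```

Emit:
{"method": "move_arm", "body": {
  "commands": [
    [[0,0,0.3],[0,0,0],-1],
    [[0,0,0.7],[0,0,0],-1],
    [[0,0,1],[0,0,0],-1],
    [[0,0,0.4],[0,0,0],-1],
    [[0,0,0],[0,0,0],-1]
  ]
}}

```text
clock: 27.85
tcp_pos: [0.421, -0.0836, 0.1265]
orientation: [0.002, 0.021, 1.0, -0.001]
wrist_force: [0.7, -0.9, -0.1]
finger_gap: 0.0178
```

Run:
```python
from fit import *
s=env.get_state();print(s['tcp_pos'],s['wrist_force'],s['finger_gap'],s['orientation'])
d=cam('scene');save(d,'pics/s10.png',(200,150,330,270),5)
```

```text
[ 0.42102941 -0.08361612  0.12654914] [ 0.69885039 -0.86638383 -0.12612182] 0.01776307241377375 [ 2.48841821e-03  2.09891070e-02  9.99776192e-01 -9.11271192e-04]
```

View pics/s10.png

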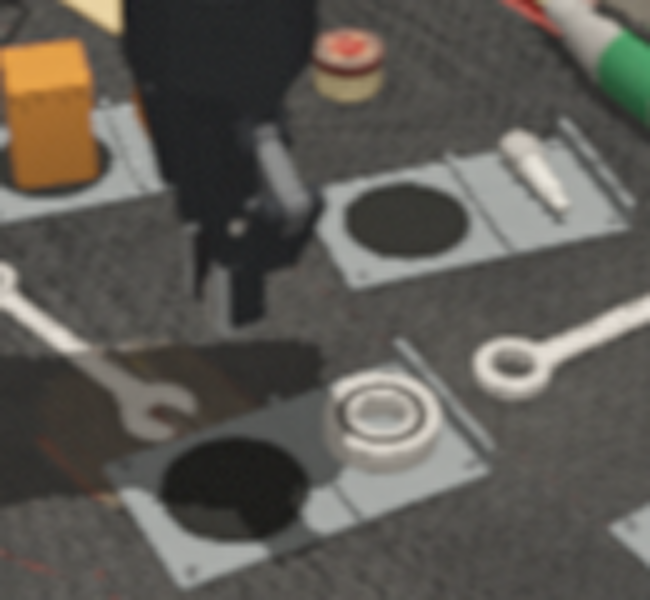

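Emit:
{"method": "move_arm", "body": {
  "commands": [
    [[0.87,0.63,0],[0,0,-0.214],-1],
    [[0.87,0.63,0],[0,0,-0.214],-1],
    [[0.87,0.63,0],[0,0,-0.214],-1],
    [[0.87,0.63,0],[0,0,-0.214],-1],
    [[0.87,0.63,0],[0,0,-0.214],-1]
  ]
}}

```text
clock: 28.4
tcp_pos: [0.5932, 0.0444, 0.1218]
orientation: [-0.002, 0.096, 0.995, -0.0]
wrist_force: [0.3, -1.1, -0.0]
finger_gap: 0.0175
```

Emit:
{"method": "move_arm", "body": {
  "commands": [
    [[0,0,-0.7],[0,0,0],-1],
    [[0,0,-0.7],[0,0,0],-1],
    [[0,0,-0.4],[0,0,0],-1],
    [[0,0,0],[0,0,0],-1],
    [[0,0,0],[0,0,0],-1]
  ]
}}

```text
clock: 28.9
tcp_pos: [0.592, 0.0432, 0.0509]
orientation: [-0.001, 0.096, 0.995, 0.0]
wrist_force: [0.1, -0.4, -1.1]
finger_gap: 0.0177
```

Run:
```python
from fit import *
s=env.get_state();print(s['tcp_pos'],s['wrist_force'],s['finger_gap'],s['orientation'])
d=cam('scene');save(d,'pics/s11.png',(230,120,350,220),6)
print(at(d,281.5,194,.004))
```

```text
[0.59197386 0.04321702 0.05085759] [ 0.091539   -0.36840387 -1.12820455] 0.01769694615756493 [-1.48984894e-03  9.55873299e-02  9.95419933e-01  1.07875972e-05]
[0.59510544 0.0419412  0.004     ]
```

View pics/s11.png

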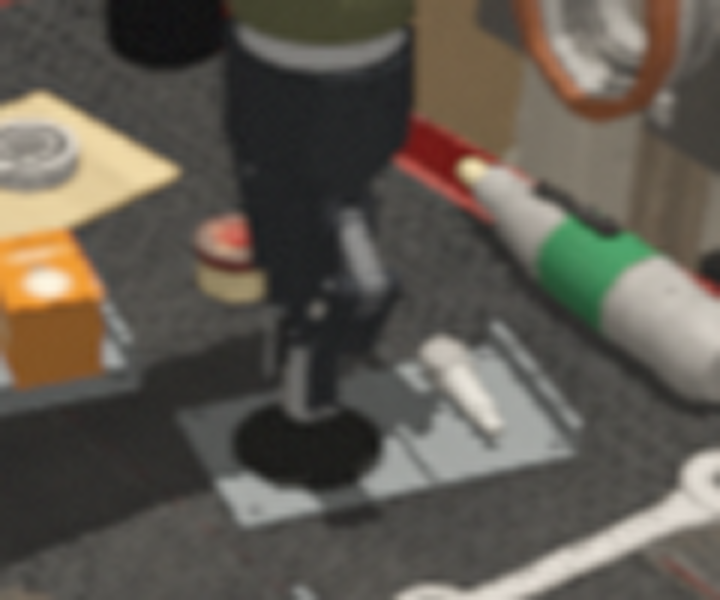

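Emit:
{"method": "move_arm", "body": {
  "commands": [
    [[0.05,-0.02,-0.3],[0,0,0],-1],
    [[0,0,-0.15],[0,0,0],-1],
    [[0,0,0],[0,0,0],-1],
    [[0,0,0],[0,0,0],-1]
  ]
}}

```text
clock: 29.35
tcp_pos: [0.5949, 0.0423, 0.0343]
orientation: [-0.0, 0.096, 0.995, 0.0]
wrist_force: [-0.4, 0.3, -0.4]
finger_gap: 0.0177
```

Emit:
{"method": "move_arm", "body": {
  "commands": [
    [[0,0,-0.05],[0,0,0],-1],
    [[0,0,0],[0,0,0],-1]
  ]
}}

```text
clock: 29.55
tcp_pos: [0.5952, 0.0424, 0.0324]
orientation: [0.0, 0.096, 0.995, 0.0]
wrist_force: [-0.5, 0.4, -0.5]
finger_gap: 0.0178
```

Emit:
{"method": "move_arm", "body": {
  "commands": [
    [[0,0,-0.05],[0,0,0],-1],
    [[0,0,0],[0,0,0],-1]
  ]
}}

```text
clock: 29.75
tcp_pos: [0.595, 0.0424, 0.0302]
orientation: [-0.0, 0.096, 0.995, 0.0]
wrist_force: [-1.2, -0.2, -1.2]
finger_gap: 0.0176
```

Emit:
{"method": "move_arm", "body": {
  "commands": [
    [[0,0,-0.03],[0,0,0],-1],
    [[0,0,0],[0,0,0],-1]
  ]
}}

```text
clock: 29.95
tcp_pos: [0.595, 0.0424, 0.029]
orientation: [-0.0, 0.096, 0.995, 0.0]
wrist_force: [-0.5, 0.5, -1.3]
finger_gap: 0.0174
```

Emit:
{"method": "move_arm", "body": {
  "commands": [
    [[0,0,-0.02],[0,0,0],-1],
    [[0,0,0],[0,0,0],-1]
  ]
}}

```text
clock: 30.15
tcp_pos: [0.5951, 0.0424, 0.0286]
orientation: [0.0, 0.096, 0.995, 0.0]
wrist_force: [-0.4, -0.7, 2.1]
finger_gap: 0.0174
```

Emit:
{"method": "move_arm", "body": {
  "commands": [
    [[0,0,0],[0,0,0],-0.5],
    [[0,0,0],[0,0,0],-0.4],
    [[0,0,0],[0,0,0],0],
    [[0,0,0],[0,0,0],0.3],
    [[0,0,0],[0,0,0],0.6]
  ]
}}

```text
clock: 30.65
tcp_pos: [0.5951, 0.0424, 0.0283]
orientation: [-0.0, 0.096, 0.995, 0.0]
wrist_force: [-0.3, 0.0, 0.6]
finger_gap: 0.0677
```

Emit:
{"method": "move_arm", "body": {
  "commands": [
    [[0,0,0],[0,0,0],1],
    [[0,0,0.6],[0,0,0],1],
    [[0,0,1],[0,0,0],1],
    [[0,0,1],[0,0,0],1],
    [[0,0,0],[0,0,0],1]
  ]
}}

```text
clock: 31.15
tcp_pos: [0.5989, 0.0422, 0.1386]
orientation: [0.005, 0.096, 0.995, 0.0]
wrist_force: [0.8, -0.5, 0.9]
finger_gap: 0.0855
```

Run:
```python
from fit import *
s=env.get_state();print(s['tcp_pos'],s['wrist_force'],s['finger_gap'],s['orientation'])
d=cam('scene');save(d,'pics/s12.png',(200,100,340,220),5)
```

```text
[0.59892737 0.04218925 0.13857496] [ 0.81630999 -0.52004234  0.88424706] 0.0854992881977483 [5.30620051e-03 9.55148154e-02 9.95413837e-01 2.38084708e-04]
```

View pics/s12.png

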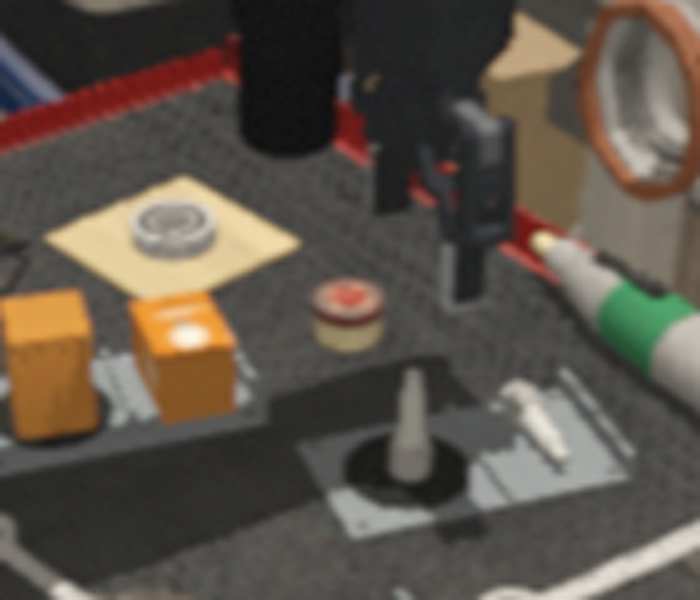

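The plug is upright on its mark at (410,425) in the crop, and the bearing is on the board at (172,225).

Emit:
{"method": "move_arm", "body": {
  "commands": [
    [[0,0.95,0],[0,0,0],1],
    [[0,0.95,0],[0,0,0],1],
    [[0,0.95,0],[0,0,0],1],
    [[0,0.95,0],[0,0,0],1],
    [[0,0.95,0],[0,0,0],1]
  ]
}}

```text
clock: 31.7
tcp_pos: [0.5941, 0.2336, 0.1307]
orientation: [-0.001, 0.096, 0.995, -0.0]
wrist_force: [-0.4, 0.8, -1.0]
finger_gap: 0.0853
```

Emit:
{"method": "move_arm", "body": {
  "commands": [
    [[0,0.95,0],[0,0,0],1],
    [[0,0.95,-0.4],[0,0,0],1],
    [[0,0,-0.9],[0,0,0],1],
    [[0,0,-0.8],[0,0,0],1],
    [[0,0,0],[0,0,0],1]
  ]
}}

```text
clock: 32.2
tcp_pos: [0.5901, 0.3071, 0.0415]
orientation: [-0.005, 0.095, 0.995, -0.003]
wrist_force: [-1.9, -0.1, -0.4]
finger_gap: 0.0852
```

Emit:
{"method": "move_arm", "body": {
  "commands": [
    [[0,0,0],[0,0,0],1],
    [[0,0,0],[0,0,0],1]
  ]
}}

```text
clock: 32.4
tcp_pos: [0.5962, 0.3084, 0.0498]
orientation: [0.001, 0.096, 0.995, 0.001]
wrist_force: [-0.2, -0.2, -0.6]
finger_gap: 0.0853
```

Emit:
{"method": "move_arm", "body": {
  "commands": [
    [[0,0,-0.4],[0,0,0],1],
    [[0,0,-0.2],[0,0,0],1],
    [[0,0,0],[0,0,0],1],
    [[0,0,0],[0,0,0],1]
  ]
}}

```text
clock: 32.8
tcp_pos: [0.5955, 0.3083, 0.0252]
orientation: [0.0, 0.096, 0.995, 0.0]
wrist_force: [0.4, -0.0, 0.1]
finger_gap: 0.0854
```

Emit:
{"method": "move_arm", "body": {
  "commands": [
    [[0,0,0],[0,0,0],-1],
    [[0,0,0],[0,0,0],-1],
    [[0,0,0],[0,0,0],-1],
    [[0,0,0],[0,0,0],-1],
    [[0,0,0],[0,0,0],-1]
  ]
}}

```text
clock: 33.3
tcp_pos: [0.5956, 0.3086, 0.0254]
orientation: [0.001, 0.096, 0.995, 0.0]
wrist_force: [-0.6, -0.5, 5.5]
finger_gap: 0.0492
```

Emit:
{"method": "move_arm", "body": {
  "commands": [
    [[0,0,0.4],[0,0,0],-1],
    [[0,0,1],[0,0,0],-1],
    [[0,0,1],[0,0,0],-1],
    [[-0.2,-0.5,0.3],[0,0,0.06],-1],
    [[-0.43,-0.97,0],[0,0,0.11],-1]
  ]
}}

```text
clock: 33.8
tcp_pos: [0.5725, 0.2515, 0.1351]
orientation: [0.003, 0.082, 0.997, 0.002]
wrist_force: [0.5, -1.5, -1.6]
finger_gap: 0.0494
```

Emit:
{"method": "move_arm", "body": {
  "commands": [
    [[-0.43,-0.97,0],[0,0,0.11],-1],
    [[-0.43,-0.97,0],[0,0,0.11],-1],
    [[-0.43,-0.97,0],[0,0,0.11],-1],
    [[-0.43,-0.97,0],[0,0,0.11],-1],
    [[-0.43,-0.97,0],[0,0,0.11],-1]
  ]
}}

```text
clock: 34.3
tcp_pos: [0.4826, 0.0543, 0.1319]
orientation: [-0.0, 0.045, 0.999, -0.0]
wrist_force: [0.5, -0.3, -1.9]
finger_gap: 0.0494
```

Emit:
{"method": "move_arm", "body": {
  "commands": [
    [[-0.43,-0.97,0],[0,0,0.11],-1],
    [[-0.43,-0.97,0],[0,0,0.11],-1],
    [[-0.43,-0.9,0],[0,0,0.11],-1],
    [[0,0,-0.4],[0,0,0],-1],
    [[0,0,-0.6],[0,0,0],-1]
  ]
}}

```text
clock: 34.8
tcp_pos: [0.4329, -0.0598, 0.093]
orientation: [0.002, 0.024, 1.0, -0.0]
wrist_force: [0.7, 0.6, -2.4]
finger_gap: 0.0494
```

Emit:
{"method": "move_arm", "body": {
  "commands": [
    [[0,0,0],[0,0,0],-1],
    [[0,0,0],[0,0,0],-1]
  ]
}}

```text
clock: 35.0
tcp_pos: [0.4315, -0.0578, 0.0921]
orientation: [-0.001, 0.022, 1.0, 0.0]
wrist_force: [0.6, -0.6, -2.2]
finger_gap: 0.0494
```

Emit:
{"method": "move_arm", "body": {
  "commands": [
    [[-0.27,-0.68,0],[0,0,0.03],-1],
    [[0,0,-0.7],[0,0,0],-1],
    [[0,0,-0.6],[0,0,0],-1],
    [[0,0,0],[0,0,0],-1],
    [[0,0,0],[0,0,0],-1]
  ]
}}

```text
clock: 35.5
tcp_pos: [0.4218, -0.085, 0.0411]
orientation: [-0.0, 0.02, 1.0, 0.0]
wrist_force: [0.2, -0.4, -0.8]
finger_gap: 0.0495
```

Run:
```python
from fit import *
s=env.get_state();print(s['tcp_pos'],s['wrist_force'],s['finger_gap'],s['orientation'])
d=cam('scene');save(d,'pics/s13.png',(190,170,320,275),5)
```

```text
[ 0.42182883 -0.08500929  0.04111647] [ 0.19920035 -0.38649873 -0.80776957] 0.049469630054423334 [-5.80283653e-05  1.99085898e-02  9.99801801e-01  5.54380244e-05]
```

View pics/s13.png

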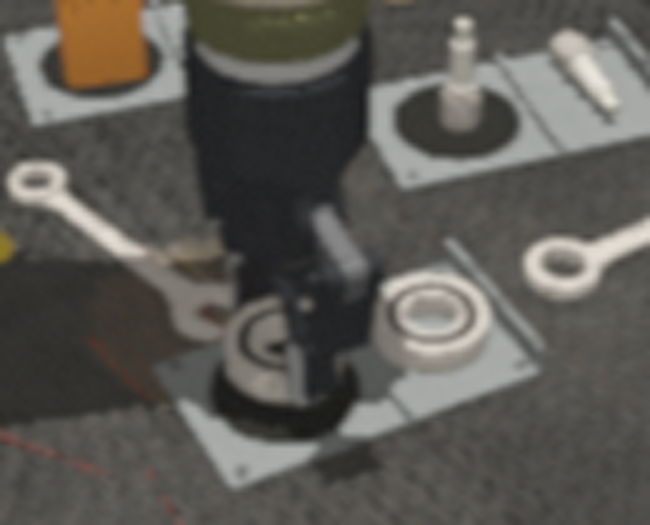

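Emit:
{"method": "move_arm", "body": {
  "commands": [
    [[-0.02,0,-0.2],[0,0,0],-1],
    [[0,0,-0.12],[0,0,0],-1],
    [[0,0,0],[0,0,0],-1],
    [[0,0,0],[0,0,0],-1]
  ]
}}

```text
clock: 35.95
tcp_pos: [0.4206, -0.0851, 0.0275]
orientation: [-0.0, 0.02, 1.0, 0.0]
wrist_force: [-0.6, -0.3, -2.5]
finger_gap: 0.0494
```

Emit:
{"method": "move_arm", "body": {
  "commands": [
    [[0,0,-0.05],[0,0,0],-1],
    [[0,0,0],[0,0,0],-1]
  ]
}}

```text
clock: 36.15
tcp_pos: [0.4207, -0.0852, 0.0254]
orientation: [-0.0, 0.02, 1.0, 0.0]
wrist_force: [-0.1, 0.4, -1.6]
finger_gap: 0.0493
```

Emit:
{"method": "move_arm", "body": {
  "commands": [
    [[0,0,-0.05],[0,0,0],-1],
    [[0,0,0],[0,0,0],-1]
  ]
}}

```text
clock: 36.35
tcp_pos: [0.4207, -0.0853, 0.0234]
orientation: [0.0, 0.02, 1.0, 0.0]
wrist_force: [-0.5, 0.1, -2.2]
finger_gap: 0.0492
```

Emit:
{"method": "move_arm", "body": {
  "commands": [
    [[0,0,-0.02],[0,0,0],-1],
    [[0,0,0],[0,0,0],-1],
    [[0,0,0],[0,0,0],0.3],
    [[0,0,0],[0,0,0],0.7],
    [[0,0,0],[0,0,0],1]
  ]
}}

```text
clock: 36.85
tcp_pos: [0.4208, -0.0853, 0.0227]
orientation: [0.0, 0.02, 1.0, 0.0]
wrist_force: [0.3, 0.7, -0.3]
finger_gap: 0.0815
```

Emit:
{"method": "move_arm", "body": {
  "commands": [
    [[0,0,0],[0,0,0],1],
    [[0,0,0],[0,0,0],1],
    [[0,0,0.8],[0,0,0],1],
    [[0,0,1],[0,0,0],1],
    [[0,0,1],[0,0,0],1]
  ]
}}

```text
clock: 37.35
tcp_pos: [0.4199, -0.0849, 0.1356]
orientation: [-0.001, 0.02, 1.0, 0.0]
wrist_force: [0.9, 0.1, -0.7]
finger_gap: 0.0855
```

Emit:
{"method": "move_arm", "body": {
  "commands": [
    [[0,0.6,1],[0,0,0],1],
    [[0,1,1],[0,0,0],1],
    [[0,1,0],[0,0,0],1],
    [[-0.3,0.9,0],[0,0,0],1],
    [[-0.3,0.9,0],[0,0,0],1]
  ]
}}

```text
clock: 37.85
tcp_pos: [0.3965, 0.0874, 0.2105]
orientation: [0.001, 0.02, 1.0, 0.0]
wrist_force: [-0.3, -0.1, 0.4]
finger_gap: 0.0852
```

Emit:
{"method": "move_arm", "body": {
  "commands": [
    [[-0.3,0.9,0],[0,0,0],1],
    [[-0.3,0.9,0],[0,0,0],1],
    [[-0.3,0.9,0],[0,0,0],1],
    [[-0.3,0.9,0],[0,0,0],1],
    [[-0.3,0.9,0],[0,0,0],1]
  ]
}}

```text
clock: 38.35
tcp_pos: [0.3359, 0.2675, 0.2101]
orientation: [0.0, 0.02, 1.0, 0.0]
wrist_force: [0.7, -0.1, 0.1]
finger_gap: 0.0849
```

Emit:
{"method": "move_arm", "body": {
  "commands": [
    [[-0.2,1,0],[0,0,0],1],
    [[-0.2,1,0],[0,0,0],1],
    [[-0.2,1,0],[0,0,0],1],
    [[0,0,0],[0,0,0],1],
    [[0,0,0],[0,0,0],1]
  ]
}}

```text
clock: 38.85
tcp_pos: [0.312, 0.3865, 0.2096]
orientation: [-0.0, 0.019, 1.0, -0.001]
wrist_force: [0.3, -0.2, -0.3]
finger_gap: 0.0856
```

Run:
```python
from fit import *
s=env.get_state();print(s['clock'],s['tcp_pos'],s['wrist_force'],s['finger_gap'])
d=cam('scene');t=cam('top');pickle.dump((dict(d),dict(t)),open('f.pkl','wb'))
save(d,'pics/s14.png',(180,130,410,290),3);save(t,'pics/t14.png',(165,105,385,255),3)
```

```text
38.85 [0.31199695 0.38652115 0.2095683 ] [ 0.30299567 -0.24889177 -0.27926735] 0.08556910400774048
```

View pics/s14.png

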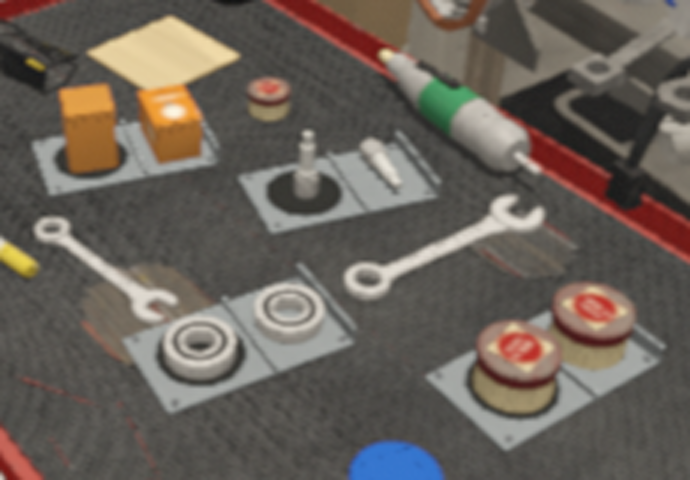

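View pics/t14.png

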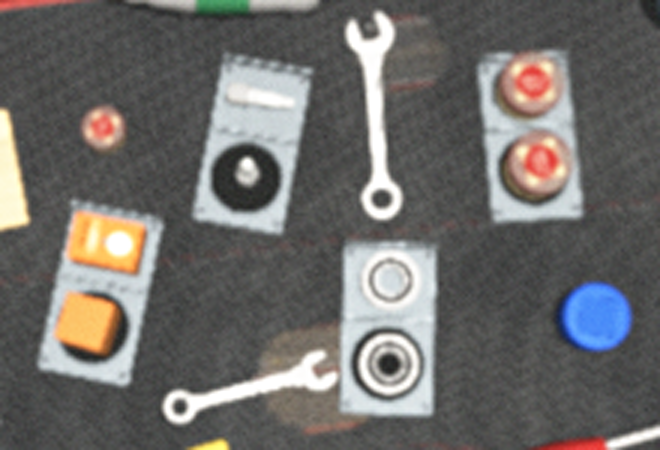

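Run:
```python
from fit import *
st=pickle.load(open('st.pkl','rb'));S,T=pickle.load(open('f.pkl','rb'))
for k,t,s in [('tin',(345,158.7),(353,246.3)),('carton',(194,212.3),(209,162.3)),('bearing',(294.7,226),(247,243.7)),('plug',(247.3,159.5),(282.3,175))]:
    X=tri([(T,*t),(S,*s)]); print(k,X.round(4),'off mm',((X[:2]-st[k][:2])*1000).round(1),'px',(proj(T,X)-t).round(1),(proj(S,X)-s).round(1))
```

```text
tin [ 0.6009 -0.2246  0.0381] off mm [-1.1 -0.1] px [ 0.1 -0.2] [-0.3  0.1]
carton [0.4547 0.1804 0.0704] off mm [-0.5 -3.3] px [ 0.2 -0.6] [-0.6  0.1]
bearing [ 0.4205 -0.0859  0.0167] off mm [-1.3 -0.7] px [ 0.2 -0.5] [-0.6  0.1]
plug [0.5942 0.0418 0.0644] off mm [-0.8 -0.6] px [ 0.1 -0.2] [-0.2  0. ]
```

All four measure within 4 mm of their marks, at the expected heights and upright. Handing in.

```bash
python3 -c "
from workcell import job
print(job.hand_in())"
```

```text
the job is handed in; nothing more can be done
None
```

I swapped all four spares onto the stands with their own samples and handed the job in at about 39 s of the 128 s allowed. The tin and then the bearing were parked on the plywood board while their places were cleared.

- **Position:** the last two-view check, taken with the gripper well clear, put the tin 1 mm, the carton 3 mm, the bearing 1.5 mm and the plug 1 mm from their mark centres (limit 15 mm).
- **Height:** the measured tops were 38, 70, 17 and 64 mm for tin, carton, bearing and plug. They should be 41, 66, 19 and 66 mm, so they are off by 2 to 4 mm. That is about one pixel in these cameras, and I took it as measuring error.
- **Upright and at rest:** the pictures show all four upright, and nothing was touching them at the end. I judged this by eye and did not measure tilt or speed.
- **Forces:** the highest wrist force reported at the end of a move was about 12 N, against the 120 N limit.

No check failed. The hand-in gave no verdict.

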